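# Put the tube mixer in gear

### The job

Put the tube mixer into gear: tip its red-ball gear lever over, away from the carousel, so that it comes to rest against the wheel's teeth, then gently rock the carousel by one of its upright posts until the teeth mesh and the lever drops fully home. Do not force the lever or the carousel, and leave the other things on the bench where they are.

Things in the scene. Friction and masses are not known exactly. Their poses are not given: they have to be found in the camera images.
- mixer: Tube mixer, fixed to the bench: off-white base 220 x 300 x 50 mm (own x -110 to 110, y -190 to 110), on it a brass toothed wheel (172 mm across, top 78 mm up) and a white round carousel (128 mm across, top 100 mm up) turning together on an upright spindle. Origin on the spindle axis at bench height, z up; the gear lever is on the -y side between blue cheeks (tops 128 mm up).
- hub (a point): Point on the spindle axis at the carousel's top face, 100 mm above the bench. A steel nut 32 mm across stands 12 mm above it.
- post (a point): Half-way up the carousel's blue-capped upright post: 14 mm diameter, 36 mm tall (100 to 136 mm above the bench), 50 mm from the spindle axis. Three black-capped ones stand 90, 180 and 270 degrees from it; between posts, coloured tube caps stand 7 mm proud. At the start the blue post is on the far side of the spindle from the lever, within 12 degrees.
- spindle (a joint): Angle of carousel and toothed wheel together, rad, growing anticlockwise from above. Turns either way with about 0.15 N m of friction (3 N at a post), stays where left. 10 teeth, 36 degrees apart: turning up to that much one way always brings a gap to the lever's dog; every start has a tooth there instead.
- ball (a point): Centre of the lever's red ball, 44 mm diameter, 130 mm from the lever's pivot, which is 115 mm up and 100 mm from the spindle axis on the mixer's -y side. At the start the ball is 233 mm up leaning over the carousel, 45 mm from the spindle axis in plan; fully home it is 233 mm up again, 155 mm from the axis.
- lever (a joint): Lever angle, rad: 0 leaning over the carousel (out of gear), growing as the ball goes away from it (mixer's -y); 0.44 upright, about 0.65 when its dog (lower end) rests on a tooth tip, 0.87 fully home in a gap. No spring: past upright the ball's weight (0.4 kg) tips it and drops the dog in by itself when a gap comes round; the wheel then turns only 2 or 3 degrees.
- tipbox: Loose box of pipette tips, grey with a yellow top, 84 x 119 x 63 mm high; origin under its centre.
- reagent: Loose white reagent bottle with a blue cap, 60 mm diameter, 130 mm tall; origin under its centre.
- plate: Loose clear well plate, 85 x 127 x 15 mm high; origin under its centre.

How it is judged:
By the outcome, as a careful person would: the job done as asked, in the order asked, and still so for the second after the job is handed in, with the robot touching nothing.
It also fails if it takes over 48 s, if anything falls off the work surface, if the arm or the gripper's body presses on something with over 40 N, if the wrist force passes 120 N, or if a joint passes its speed limit or range.

### The arm

A 6-joint arm with a two-finger parallel gripper is mounted at the origin on the work surface. World frame = base frame: x ahead of the robot, y to its left, z up, the work surface at z = 0. Lengths are in mm, angles in rad, forces in N, time in s.
With the tool pointing down it reaches from about 300 to 775 mm from the base axis. Payload 14.6 kg.
Tool frame: the origin (TCP) lies on the front face of the gripper's body, between the roots of the fingers; the fingertips stand 97 mm ahead of it and the grasp point (between the pads) lies 78 mm ahead of it; z points along the fingers, y is the line along which they close (so a half turn about z gives the same grasp; the last joint's range is limited). The gripper opens to 94 mm and grips with 3 to 60 N. Pads are 16 mm wide; open, the fingers measure 119 mm over their backs; the gripper's body (75 mm by 177 mm) begins 78 mm behind the grasp point.
Start: joints at [1.21, 0.3, 1.521, -0, 1.321, -0.067], TCP at [159.273, 526.424, 302.646] pointing down, gripper open.
Joint ranges: [-3.03, 3.03], [-0.79, 2.21], [0.23, 2.52], [-1.04, 4.18], [0, 3.07], [-2.55, 2.55]. Speed limits (rad/s): [2.22, 2.22, 2.57, 3.14, 3.14, 3.14].

### API

Orientations are given as [roll, pitch, yaw] about the fixed x, y, z axes, in that order (R = Rz(yaw) Ry(pitch) Rx(roll)).
In Python, from cell import * gives the robot as it stands.
- The arm moves only by the tool carry_out, never from a script. Its arguments are lists of equal length, an entry for each row: "slide": the shift along the world's x, y, z scaled (see below), a list of three; "dr": the turn, a rotation vector about the world's x, y, z scaled (see below), a list of three; "gripper": the opening in per cent of the stroke, from 0 (shut) to 100 (fully open). A call has 1 to 10 rows; each row is the pose to reach, as a shift and turn from the pose commanded when the call began, turning the shorter way round; what a row does not reach only later rows make up. The controller multiplies each number of a shift by 0.25 m and each number of a turn by 360 degrees. A row lasts 1/12 s, in which the tool goes at most 41.7 mm and 7.16 degrees, less where a joint would pass 70% of its speed; a pose out of reach is approached as far as the arm can. A call with a number of a shift or a turn outside -1 to 1 is refused whole. A call with a gripper value outside its range is refused whole. The fingers move at their own pace and stop on an object; "newtons" is the grip in N (left out, the last holds). Time passes only in rows, so rows that repeat a pose let the fingers close. It gives the time, the measured TCP pose, the force, the opening and the grip force at its end, in the units of the state.
- read_state(): the state, without advancing time (a new reading comes with each control period).
- camera(name): name is "scene" or "top"; returns the picture (480x640x3 uint8, red, green, blue); there is no depth.
- camera_model(name): a dict with "vfov" (degrees; the focal length in pixels is half the picture's height over the tangent of half this angle, whatever the lens; pixels are square), "cx", "cy" (the principal point, pixels), "k1" (the pictures are not rectified: a ray, as slopes to the right and down, at radius r is drawn at 1 + k1 r^2 times it, then the intrinsics apply), "R" (3x3) and "t" (3): a world point X has camera coordinates R X + t. Camera axes: x right, y down, z forward; pixel columns grow to the right and rows downward; lengths in mm; the calibration is good to about 2 mm. A picture is of the moment at which its call begins. camera_model takes no time and is no camera call.
- sign_off(): hands the job in; it is judged then, once.
The state is a dict: "clock": time; "joints": joint angles; "qd": joint speeds; "effort": joint torques, N m; "eef_pos": TCP position; "eef_rot": TCP orientation; "wrist_force": force on the tool from outside, world axes, zero at the start; "moment": the same for the moment, N m; "finger_gap": finger opening in mm; "finger_force": force on a finger pad.
Only numpy, scipy, OpenCV 4.12 (cv2) and the standard library are available. Lean on these libraries where they do the work, as an engineer would, in place of code of your own. Each camera call takes 0.05 s, during which the arm holds its last target. There are 200 camera calls.

## Working session

There is one attempt and no reset: what is moved stays moved. The work goes in short steps, Python scripts to look and compute and a tool call to move; the robot and the scene stay as the last step left them, time stands still between calls to the robot, and variables do not carry over. Pictures are saved under pics/ and viewed, at most 10 in all, crops included, and the job is handed in when it is done.

Besides the shell and the picture viewer there is one more tool, called as name(argument=value, ...), one argument or row to a line, values as JSON. carry_out: Moves the arm, as the interface text tells. Its arguments: {"type":"object","properties":{"slide":{"type":"array","items":{"type":"array","items":{"type":"number","minimum":-1,"maximum":1}}},"dr":{"type":"array","items":{"type":"array","items":{"type":"number","minimum":-1,"maximum":1}}},"gripper":{"type":"array","items":{"type":"number"}},"newtons":{"type":"number"}},"required":["slide","dr","gripper"]}

```bash
mkdir -p pics; cat > h.py <<'E'
from cell import *
import numpy as np, cv2
def ray(n,u,v):
    m=camera_model(n); f=240/np.tan(np.radians(m["vfov"]/2))
    d=np.array([(u-m["cx"])/f,(v-m["cy"])/f]); p=d.copy()
    for _ in range(20): p=d/(1+m["k1"]*(p@p))
    R=np.array(m["R"]);t=np.array(m["t"])
    w=R.T@np.array([*p,1]); return -R.T@t,w/np.linalg.norm(w)
def plane(n,u,v,z):
    c,w=ray(n,u,v); return c+w*(z-c[2])/w[2]
def proj(n,X):
    m=camera_model(n); f=240/np.tan(np.radians(m["vfov"]/2))
    c=np.array(m["R"])@np.array(X)+np.array(m["t"]); p=c[:2]/c[2]; p=p*(1+m["k1"]*(p@p))
    return p*f+[m["cx"],m["cy"]]
def tri(a,b):
    c1,w1=ray("scene",*a);c2,w2=ray("top",*b)
    s=np.linalg.lstsq(np.c_[w1,-w2],c2-c1,rcond=None)[0]
    p,q=c1+s[0]*w1,c2+s[1]*w2; return (p+q)/2,np.linalg.norm(p-q)
def snap(n,f):
    im=camera(n)[:,:,::-1].copy(); cv2.imwrite("pics/"+f,im); return im
def blobs(im,lo,hi,mn=30):
    m=cv2.inRange(cv2.cvtColor(im,cv2.COLOR_BGR2HSV),np.array(lo),np.array(hi))
    n,_,s,c=cv2.connectedComponentsWithStats(m)
    return [(c[i].round(1).tolist(),s[i].tolist()) for i in range(1,n) if s[i][4]>=mn]
E
python3 - <<'E'
from h import *
for n in("scene","top"):
    im=snap(n,n+"0.png"); print(n,camera_model(n))
    print("red",blobs(im,(0,150,80),(6,255,255)),blobs(im,(174,150,80),(180,255,255)))
    print("blue",blobs(im,(100,120,60),(125,255,255)))
print(read_state())
E
```

```text
scene {'vfov': 50.01941688746884, 'cx': 314.56449082134253, 'cy': 233.65144044743917, 'k1': 0.022130323070229375, 'R': array([[ 0.79366866,  0.60823708,  0.01173487],
       [ 0.52375329, -0.67336147, -0.52179194],
       [-0.3094714 ,  0.42027609, -0.85299206]]), 't': array([-390.60998985, -195.72880141, 1567.55367534])}
red [([349.9, 216.0], [341, 208, 18, 17, 233])] []
blue [([185.5, 2.2], [182, 0, 11, 8, 48]), ([92.7, 50.4], [70, 25, 41, 49, 1134]), ([481.0, 59.7], [468, 45, 27, 30, 472]), ([22.9, 102.0], [18, 98, 11, 9, 64]), ([504.9, 282.6], [475, 238, 65, 82, 1768]), ([328.1, 258.4], [326, 249, 6, 20, 67]), ([342.2, 266.0], [340, 257, 6, 19, 69]), ([291.3, 364.4], [286, 357, 12, 15, 140]), ([375.4, 440.7], [333, 411, 86, 69, 411]), ([4.5, 473.9], [0, 465, 13, 15, 124])]
top {'vfov': 50.39922833246815, 'cx': 310.60955069087527, 'cy': 236.46610543002234, 'k1': -0.1219078618002293, 'R': array([[-0.02048505, -0.99976043, -0.00770969],
       [-0.99151217,  0.0213051 , -0.12825645],
       [ 0.12838998,  0.00501691, -0.99171107]]), 't': array([  -1.86065443,  508.76167292, 1308.346
[... 331 characters left out ...]
[624, 258, 16, 56, 650])]
{'clock': 0.1, 'joints': array([ 1.21036351e+00,  3.00401303e-01,  1.52149678e+00, -3.93202129e-05,
        1.32067578e+00, -6.66102684e-02]), 'qd': array([-0.00146506, -0.00162329, -0.00364412,  0.00096819,  0.00114688,
        0.00100313]), 'effort': array([ 3.57524950e-04, -5.32646298e+01, -3.53278077e+01,  7.09829153e-02,
        2.35553063e-02, -4.54763233e-05]), 'eef_pos': array([159.25743794, 526.3071607 , 302.16022302]), 'eef_rot': array([-3.14061109e+00, -2.73075562e-05,  2.84777984e+00]), 'wrist_force': array([ 0.25182559, -0.43110462, -0.28901083]), 'moment': array([0.03180389, 0.01479801, 0.0254493 ]), 'finger_force': 0.0, 'finger_gap': 94.0691992077148}
```

View pics/scene0.png

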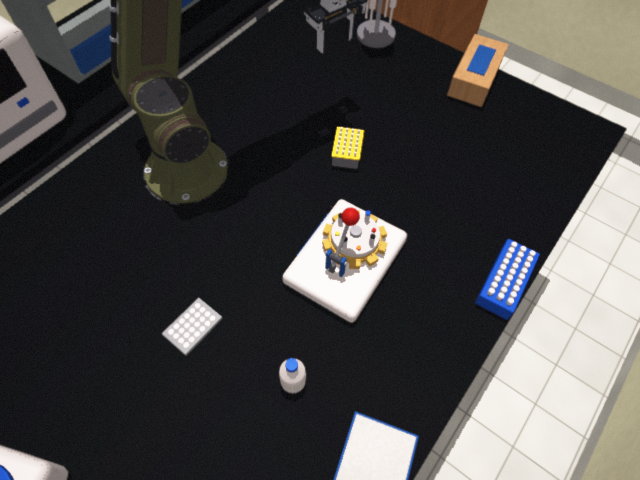

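View pics/top0.png

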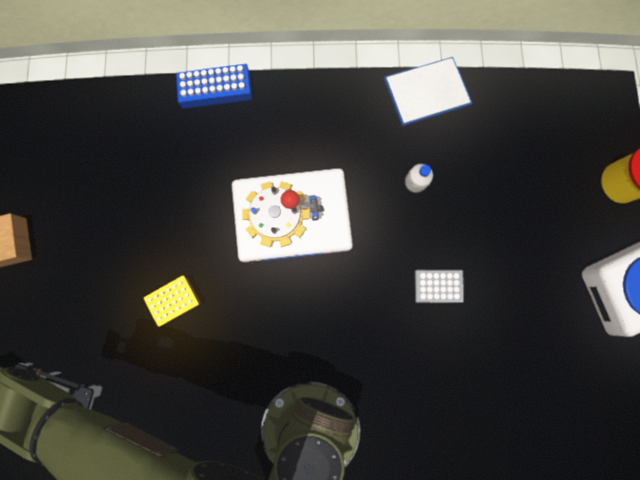

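The scene view shows the mixer, with the ball at (350,216) and cheeks at about (335,262). In the top view the ball is at (290,199), the nut at about (275,212) and the cheeks at about (316,207). The blue post is at about (254,211).

```bash
python3 - <<'E'
from h import *
s=cv2.imread("pics/scene0.png");t=cv2.imread("pics/top0.png")
print("ball",tri((349.9,216),(289.5,198.8)))
print("nut",plane("top",275,212,112),plane("scene",356,231.5,112))
m=cv2.inRange(cv2.cvtColor(t,cv2.COLOR_BGR2HSV),(0,0,150),(180,60,255)); m[:160]=0;m[270:]=0;m[:,:225]=0;m[:,360:]=0
p=cv2.findNonZero(m); r=cv2.minAreaRect(p); b=cv2.boxPoints(r)
q=[plane("top",*x,50)[:2].round(1).tolist() for x in b]; print("base",q)
hs=cv2.cvtColor(t,cv2.COLOR_BGR2HSV)
w=cv2.inRange(hs,(15,110,100),(30,255,255));w[:175]=0;w[252:]=0;w[:,:236]=0;w[:,315:]=0
e=cv2.minEnclosingCircle(cv2.findNonZero(w));print("wheel",e,plane("top",*e[0],78))
print(blobs(t[160:260,230:350],(100,80,40),(130,255,255),5))
a=cv2.resize(t[165:265,230:355],(750,600),interpolation=cv2.INTER_CUBIC)
c=cv2.resize(s[190:320,280:410],(600,600),interpolation=cv2.INTER_CUBIC)
cv2.imwrite("pics/a.png",a);cv2.imwrite("pics/c.png",c)
E
```

```text
ball (array([568.93980002,  32.02277536, 234.03904482]), np.float64(0.7875981840032498))
nut [561.71581537  74.51717653 112.        ] [568.94218574  73.30910292 112.        ]
base [[661.6, 199.2], [688.8, -102.9], [470.0, -120.0], [443.3, 175.2]]
wheel ((275.3127136230469, 213.76943969726562), 33.03349304199219) [563.22658153  76.31465874  78.        ]
[([82.8, 37.4], [80, 36, 7, 4, 23]), ([23.0, 49.8], [21, 48, 5, 5, 20]), ([84.7, 53.6], [82, 52, 6, 4, 22]), ([63.4, 96.4], [33, 93, 59, 7, 83])]
```

View pics/a.png

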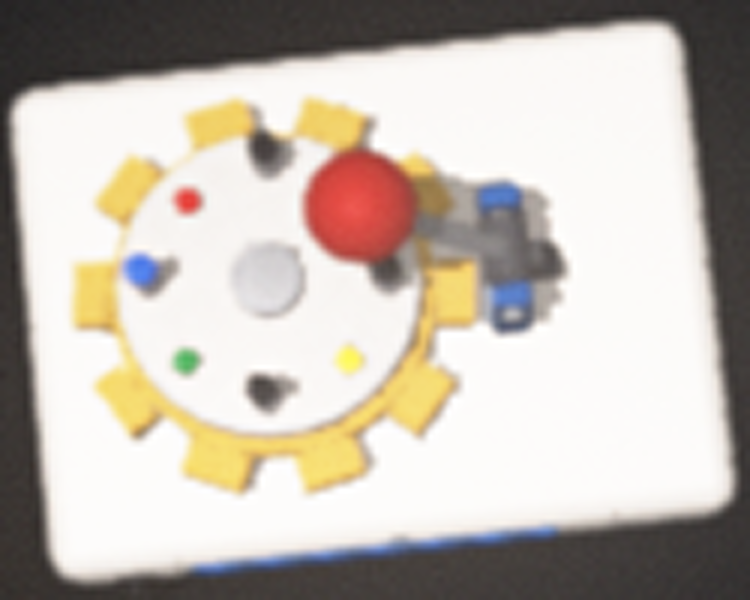

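View pics/c.png

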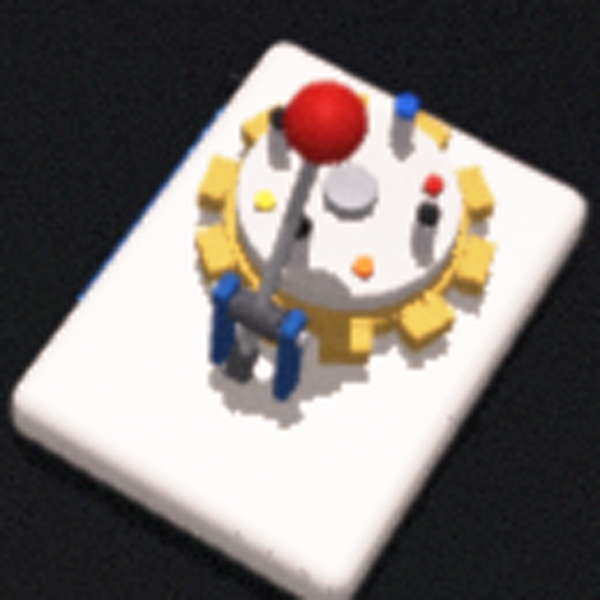

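The top crop shows a tooth just clockwise of the dog line, with the blue post at (140,270) in the crop. In the scene crop, the lever leans over the carousel. The ball triangulates to z = 234, which matches the given 233. The axis is about (565,76) and mixer -y points along (0.09,-0.996).

I'll move to the carousel side of the ball.

carry_out(
  slide=[
    [0.08,-0.09,0.01],
    [0.16,-0.18,0.02],
    [0.24,-0.26,0.03],
    [0.32,-0.35,0.04],
    [0.4,-0.44,0.05],
    [0.48,-0.53,0.06],
    [0.57,-0.62,0.07],
    [0.65,-0.7,0.08],
    [0.73,-0.79,0.08],
    [0.81,-0.88,0.08],
  ],
  dr=[
    [0,0,-0.0189],
    [0,0,-0.0378],
    [0,0,-0.0567],
    [0,0,-0.0756],
    [0,0,-0.0945],
    [0,0,-0.1134],
    [0,0,-0.1323],
    [0,0,-0.1511],
    [0,0,-0.17],
    [0,0,-0.1889],
  ],
  gripper=[25,25,25,25,25,25,25,25,25,25],
)

```text
clock: 0.93
eef_pos: [362.5, 305.2, 322.6]
eef_rot: [-3.141, 0.0, 1.655]
wrist_force: [1.6, 0.2, -0.2]
finger_gap: 31.2
finger_force: 0.0
```

carry_out(
  slide=[
    [0.08,-0.09,0],
    [0.16,-0.18,0],
    [0.24,-0.26,0],
    [0.32,-0.35,0],
    [0.4,-0.44,0],
    [0.48,-0.53,0],
    [0.57,-0.62,0],
    [0.65,-0.7,0],
    [0.75,-0.8,0],
    [0.81,-0.88,0],
  ],
  dr=[
    [0,0,0],
    [0,0,0],
    [0,0,0],
    [0,0,0],
    [0,0,0],
    [0,0,0],
    [0,0,0],
    [0,0,0],
    [0,0,0],
    [0,0,0],
  ],
  gripper=[25,25,25,25,25,25,25,25,25,25],
)

```text
clock: 1.77
eef_pos: [565.7, 84.6, 322.1]
eef_rot: [-3.141, 0.0, 1.66]
wrist_force: [-0.5, 1.3, -0.6]
finger_gap: 24.0
finger_force: 0.0
```

```bash
python3 - <<'E'
from h import *
s=read_state();print(s["clock"],s["eef_pos"],s["eef_rot"],s["finger_gap"],s["wrist_force"])
im=snap("scene","s1.png");print(blobs(im,(0,150,80),(6,255,255)))
cv2.imwrite("pics/s1c.png",cv2.resize(im[120:320,240:440],(600,600)))
E
```

```text
1.7667 [565.70120314  84.60480335 322.08323773] [-3.14092148e+00  1.50019203e-04  1.66033974e+00] 23.98208916085727 [-0.53365458  1.32058092 -0.6231522 ]
[([349.8, 216.2], [341, 208, 18, 17, 223])]
```

View pics/s1c.png

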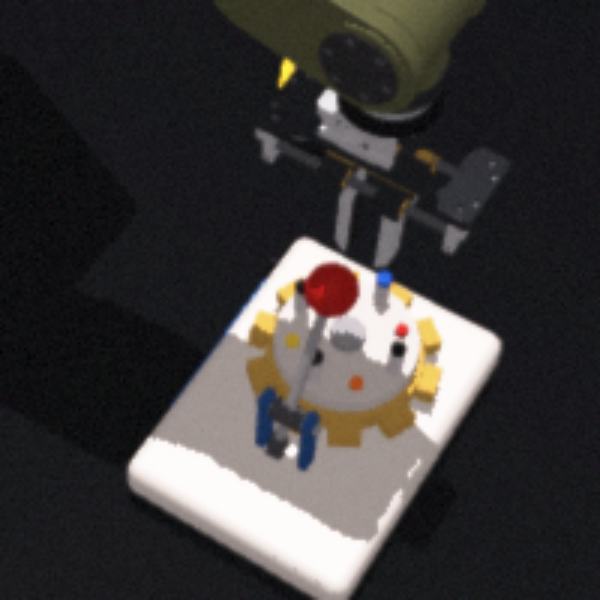

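The fingers are behind the ball on the carousel side, well clear of it, and the ball is at (331,290) in the crop. I'll push gently along -y.

carry_out(
  slide=[
    [0.004,-0.04,0],
    [0.006,-0.07,0],
    [0.008,-0.095,0],
    [0.011,-0.12,0],
    [0.013,-0.145,0],
    [0.015,-0.17,0],
    [0.018,-0.195,0],
    [0.02,-0.22,0],
    [0.022,-0.245,0],
    [0.024,-0.27,0],
  ],
  dr=[
    [0,0,0],
    [0,0,0],
    [0,0,0],
    [0,0,0],
    [0,0,0],
    [0,0,0],
    [0,0,0],
    [0,0,0],
    [0,0,0],
    [0,0,0],
  ],
  gripper=[25,25,25,25,25,25,25,25,25,25],
)

```text
clock: 2.65
eef_pos: [570.3, 18.2, 322.5]
eef_rot: [-3.141, 0.0, 1.661]
wrist_force: [-1.0, 1.8, 0.8]
finger_gap: 23.0
finger_force: 0.5
```

```bash
cat > look.py <<'E'
from h import *
s=read_state();print(s["clock"],s["eef_pos"].round(1),s["eef_rot"].round(3),s["wrist_force"].round(1),s["moment"].round(2))
a=blobs(camera("scene")[:,:,::-1].copy(),(0,150,60),(6,255,255),60);b=[x for x in blobs(camera("top")[:,:,::-1].copy(),(0,150,60),(6,255,255),60) if x[0][0]<600]
print(a,b)
ax=np.array([565,76.]);d=np.array([.0895,-.996])
if a: # ball lies in lever plane: intersect ray with the plane through the axis along d
    c,w=ray("scene",*a[0][0]);n=np.array([.996,.0895,0]);k=-(c-np.array([565,76,0]))@n/(w@n);P=c+k*w
    print("ball",P.round(1),"s",(P[:2]-ax)@d,"angle",.44+np.arctan2((P[:2]-ax)@d-100,P[2]-115))
if a and b:
    P,e=tri(a[0][0],b[0][0]);print("tri",P.round(1),e,"s",(P[:2]-ax)@d)
E
python3 look.py
```

```text
2.65 [570.3  18.2 322.5] [-3.141  0.     1.661] [-1.   1.8  0.8] [ 0.04  0.18 -0.11]
[([341.2, 226.1], [333, 217, 18, 19, 239])] []
ball [572.7  -9.6 245.3] s 85.98395470235997 angle 0.3328329518937745
```

carry_out(
  slide=[
    [0.002,-0.02,0],
    [0.004,-0.04,0],
    [0.005,-0.06,0],
    [0.007,-0.075,0],
    [0.008,-0.09,0],
    [0.009,-0.1,0],
    [0.01,-0.11,0],
    [0.01,-0.11,0],
    [0.01,-0.11,0],
  ],
  dr=[
    [0,0,0],
    [0,0,0],
    [0,0,0],
    [0,0,0],
    [0,0,0],
    [0,0,0],
    [0,0,0],
    [0,0,0],
    [0,0,0],
  ],
  gripper=[25,25,25,25,25,25,25,25,25],
)

```text
clock: 3.5
eef_pos: [572.8, -8.6, 322.6]
eef_rot: [-3.142, -0.0, 1.661]
wrist_force: [-0.1, 0.9, 0.2]
finger_gap: 23.7
finger_force: 0.0
```

```bash
python3 look.py
```

```text
3.5 [572.8  -8.6 322.6] [-3.142 -0.     1.661] [-0.1  0.9  0.2] [-0.08  0.05  0.02]
[([332.5, 238.8], [324, 230, 19, 19, 245])] []
ball [576.1 -47.6 242.3] s 124.0750941212038 angle 0.6269735032396107
```

The lever is resting on a tooth at about 0.63 rad, with the ball free of the fingers. Now I'll locate the blue post and back off.

carry_out(
  slide=[
    [-0.01,0.1,0],
    [-0.02,0.22,0],
    [-0.03,0.34,0],
    [-0.04,0.44,0],
    [-0.048,0.53,0],
  ],
  dr=[
    [0,0,0],
    [0,0,0],
    [0,0,0],
    [0,0,0],
    [0,0,0],
  ],
  gripper=[25,25,25,25,25],
)

```text
clock: 4.02
eef_pos: [560.4, 125.7, 322.7]
eef_rot: [3.141, -0.0, 1.662]
wrist_force: [0.5, -0.3, 0.6]
finger_gap: 23.3
finger_force: 0.0
```

```bash
python3 - <<'E'
from h import *
print(tri((368.2,212.3),(253,209.8)),plane("top",253,209.8,136),plane("scene",368.2,212.3,136))
s=snap("scene","s2.png");print(blobs(s[190:320,280:410],(100,80,40),(130,255,255),5),read_state()["eef_pos"])
E
python3 look.py
```

```text
(array([565.60342758, 127.89615468, 133.0398571 ]), np.float64(2.579302440252444)) [564.10091957 126.63173146 136.        ] [567.31063065 127.11954185 136.        ]
[([88.1, 21.9], [86, 19, 6, 7, 30]), ([33.6, 41.4], [17, 23, 31, 42, 56]), ([48.0, 68.4], [46, 59, 6, 20, 82]), ([62.0, 76.4], [59, 67, 7, 20, 85])] [560.0028823  128.64011515 322.71556051]
4.0667 [560.  128.6 322.7] [ 3.142e+00 -1.000e-03  1.664e+00] [-0.7  3.  -0.4] [-0.04  0.1  -0.02]
[([332.4, 238.4], [324, 229, 19, 20, 276])] [([324.8, 194.3], [317, 186, 17, 18, 245])]
ball [576.2 -48.2 244.9] s 124.72245008102475 angle 0.628033131333771
tri [575.7 -47.4 243.4] 0.19612112203903226 s 123.84539029257978
```

The blue post is at about (565.5,127), 51 mm from the axis, as expected. I'll straddle it.

carry_out(
  slide=[
    [0.011,-0.004,-0.06],
    [0.022,-0.008,-0.14],
    [0.022,-0.008,-0.22],
    [0.022,-0.008,-0.28],
    [0.022,-0.008,-0.32],
    [0.022,-0.008,-0.36],
    [0.022,-0.008,-0.4],
    [0.022,-0.008,-0.43],
    [0.022,-0.008,-0.44],
    [0.022,-0.008,-0.44],
  ],
  dr=[
    [0,0,0],
    [0,0,0],
    [0,0,0],
    [0,0,0],
    [0,0,0],
    [0,0,0],
    [0,0,0],
    [0,0,0],
    [0,0,0],
    [0,0,0],
  ],
  gripper=[32,32,32,32,32,32,32,32,32,32],
)

```text
clock: 5.0
eef_pos: [566.2, 121.9, 212.3]
eef_rot: [-3.141, 0.0, 1.661]
wrist_force: [-0.1, -0.2, -0.9]
finger_gap: 30.3
finger_force: 0.0
```

```bash
python3 look.py; python3 - <<'E'
from h import *
s=snap("scene","s3.png");cv2.imwrite("pics/s3c.png",cv2.resize(s[150:300,270:420],(600,600),interpolation=cv2.INTER_CUBIC))
E
```

```text
5.0 [566.2 121.9 212.3] [-3.141  0.     1.661] [-0.1 -0.2 -0.9] [-0.08  0.06  0.04]
[([332.5, 238.4], [324, 229, 19, 20, 278])] [([324.9, 194.3], [317, 186, 17, 18, 241])]
ball [576.1 -47.7 244.2] s 124.23331138590905 angle 0.6253551779120253
tri [575.8 -47.5 243.6] 0.18684988676720232 s 123.94000455290639
```

View pics/s3c.png

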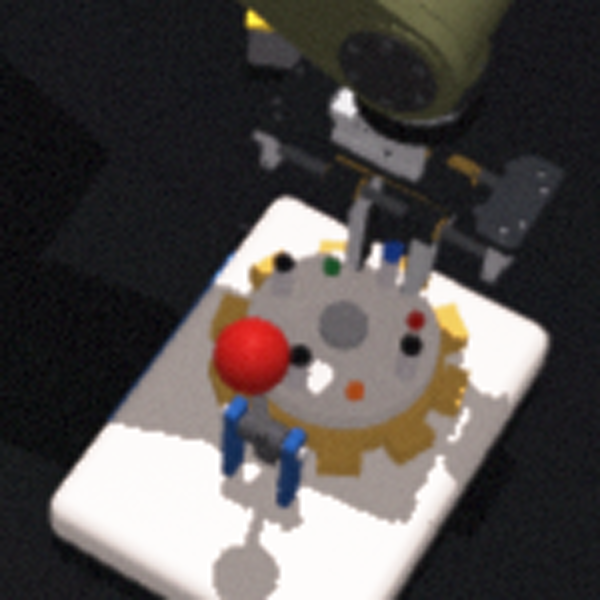

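The blue post stands between the two fingers, at (393,250) in the crop, and the ball sits at (252,357). I'll rock it clockwise (+x) slowly.

carry_out(
  slide=[
    [0.01,0,0],
    [0.02,0,0],
    [0.028,0,0],
    [0.034,0,0],
    [0.04,0,0],
    [0.046,0,0],
    [0.046,0,0],
  ],
  dr=[
    [0,0,0],
    [0,0,0],
    [0,0,0],
    [0,0,0],
    [0,0,0],
    [0,0,0],
    [0,0,0],
  ],
  gripper=[32,32,32,32,32,32,32],
)

```text
clock: 5.73
eef_pos: [577.8, 122.1, 212.8]
eef_rot: [-3.141, -0.0, 1.661]
wrist_force: [-3.0, 0.5, 2.0]
finger_gap: 30.4
finger_force: 1.1
```

```bash
python3 look.py
```

```text
5.7333 [577.8 122.1 212.8] [-3.141 -0.     1.661] [-3.   0.5  2. ] [ 0.08  0.54 -0.  ]
[([332.5, 238.4], [323, 229, 20, 20, 283])] [([324.9, 194.3], [316, 186, 18, 18, 244])]
ball [576.1 -47.7 244.2] s 124.23331138590905 angle 0.6253551779120253
tri [575.8 -47.5 243.6] 0.18684988676720232 s 123.94000455290639
```

carry_out(
  slide=[
    [0.004,0,0],
    [0.008,0,0],
    [0.012,0,0],
    [0.012,0,0],
  ],
  dr=[
    [0,0,0],
    [0,0,0],
    [0,0,0],
    [0,0,0],
  ],
  gripper=[32,32,32,32],
)

```text
clock: 6.17
eef_pos: [580.9, 122.0, 212.6]
eef_rot: [-3.142, -0.0, 1.661]
wrist_force: [0.7, 0.2, 0.4]
finger_gap: 30.0
finger_force: 0.1
```

```bash
python3 look.py
```

```text
6.1667 [580.9 122.  212.6] [-3.142 -0.     1.661] [0.7 0.2 0.4] [-0.08  0.09  0.02]
[([331.2, 240.4], [322, 232, 19, 19, 269])] [([330.2, 193.9], [322, 186, 18, 17, 239])]
ball [576.6 -53.3 243.3] s 129.79865959318587 angle 0.6682368056050009
tri [576.9 -57.7 248.7] 4.396753658878905 s 134.2283545382606
```

The lever moved between the two camera frames, so it is dropping. I'll look again.

```bash
python3 look.py; python3 look.py
```

```text
6.2667 [581.  121.8 212.7] [3.141 0.    1.661] [-1.1  0.5  0.2] [-0.12  0.07 -0.  ]
[([327.4, 246.5], [319, 238, 18, 18, 271])] [([338.0, 193.8], [330, 185, 18, 18, 244])]
ball [578.1 -69.3 239.3] s 145.89666304266126 angle 0.7938152263251629
tri [578.1 -74.7 245.6] 6.060941859478164 s 151.2329125664587
6.3667 [580.9 121.8 212.6] [3.141 0.    1.661] [0.4 0.5 0.2] [-0.04  0.04  0.03]
[([325.5, 249.9], [317, 241, 18, 19, 272])] [([338.3, 193.8], [330, 185, 18, 18, 249])]
ball [578.8 -77.2 235.5] s 153.80843388230633 angle 0.8598914338803749
tri [578.4 -77.6 235.5] 1.087119102683071 s 154.17500912363656
```

The lever is home: ball 154 mm from the axis, z 235, angle about 0.86. I'll ease off the post and retreat straight up.

carry_out(
  slide=[
    [-0.012,0,0],
    [-0.024,0,0],
    [-0.024,0,0.04],
    [-0.024,0,0.1],
    [-0.024,0,0.2],
    [-0.024,0,0.3],
    [-0.024,0,0.4],
    [-0.024,0,0.5],
    [-0.024,0,0.5],
    [-0.024,0,0.5],
  ],
  dr=[
    [0,0,0],
    [0,0,0],
    [0,0,0],
    [0,0,0],
    [0,0,0],
    [0,0,0],
    [0,0,0],
    [0,0,0],
    [0,0,0],
    [0,0,0],
  ],
  gripper=[32,32,32,32,32,32,32,32,32,32],
)

```text
clock: 7.3
eef_pos: [574.8, 122.0, 339.5]
eef_rot: [3.139, -0.0, 1.661]
wrist_force: [0.7, -0.6, -0.5]
finger_gap: 30.0
finger_force: 0.0
```

```bash
python3 look.py; python3 - <<'E'
from h import *
s=snap("scene","s4.png");cv2.imwrite("pics/s4c.png",cv2.resize(s[150:300,270:420],(600,600),interpolation=cv2.INTER_CUBIC))
E
```

```text
7.3 [574.8 122.  339.5] [ 3.139 -0.     1.661] [ 0.7 -0.6 -0.5] [-0.04  0.05  0.03]
[([325.5, 249.9], [317, 241, 18, 19, 272])] [([338.3, 193.7], [330, 185, 18, 18, 250])]
ball [578.8 -77.2 235.5] s 153.80843388230633 angle 0.8598914338803749
tri [578.5 -77.6 235.7] 0.9309875223968106 s 154.23524313793462
```

View pics/s4c.png

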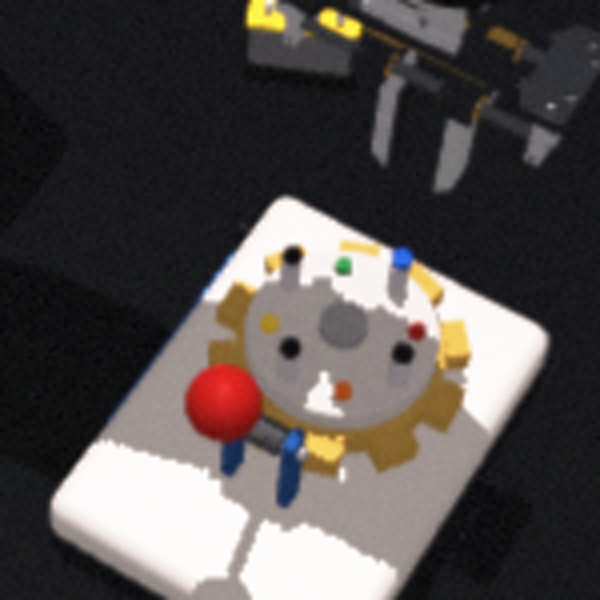

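The gripper is clear of everything, and the lever lies over with its ball at (223,402) in the crop, at rest and home.

```bash
python3 -c "from cell import *; print(sign_off())"
```

```text
the job is handed in; nothing more can be done
None
```

The mixer is in gear: the lever rested on a tooth at about 0.63 rad, then dropped home to about 0.86 rad (home is 0.87) as I turned the carousel gently clockwise by its blue post; the highest force I read was about 4 N, and I handed in at about 7.4 s with the gripper clear.

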